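Stack the laundry tubs and dosing cup on the drip tray

ROBOT

A 6-joint arm with a two-finger parallel gripper is mounted at the origin on the work surface. World frame = base frame: x ahead of the robot, y to its left, z up, the work surface at z = 0. Lengths are in m, angles in rad, forces in N, time in s.
With the tool pointing down it reaches from about 0.375 to 0.9 m from the base axis. Payload 3.1 kg.
Tool frame: the origin (TCP) lies midway between the tips of the shut fingers; the grasp point (between the pads) lies 19 mm behind it; z points along the fingers, y is the line along which they close (so a half turn about z gives the same grasp; the last joint's range is limited). The gripper opens to 85 mm and grips with 20 to 120 N. Pads are 22 mm wide; open, the fingers measure 114 mm over their backs; the gripper's body (76 mm by 85 mm) begins 54 mm behind the grasp point. The pads swing forward as they close: fully open they stand 13 mm farther back than shut.
Start: joints at [1.054, 0.527, 1.433, -0, 1.181, -0.178], TCP at [0.208, 0.589, 0.231] pointing down, gripper open.
Joint ranges: [-3.08, 3.08], [-0.75, 2.2], [0.22, 2.44], [-1.43, 4.57], [0, 2.65], [-2.85, 2.85]. Speed limits (rad/s): [2.79, 2.79, 3.14, 3.14, 3.14, 3.14].

INTERFACE

Orientations are given as a unit quaternion [x, y, z, w].
In Python, from station import manip gives the robot as it stands.
- The arm moves only by the tool drive_tool, never from a script. Its argument "motion" is a list that holds one entry, the list of rows, each a list of 5 numbers: the finger opening in mm, from 0 to 85.4, then the shift along the tool's x, y, z in units of 30 mm (1.0 is 30 mm), then the turn about the tool's z in units of 8 degrees (1.0 is 8 degrees). In form: [[[fingers, x, y, z, yaw], ...]]. A call has 1 to 10 rows; each row is the pose to reach, as a shift and turn from the pose commanded when the call began, along the tool's axes at that moment; what a row does not reach only later rows make up. A row lasts 1/10 s, in which the tool goes at most 50 mm and 8.59 degrees, less where a joint would pass 70% of its speed; a pose out of reach is approached as far as the arm can. A call with a gripper value outside its range is refused whole. The fingers move at their own pace and stop on an object; "squeeze" is the grip in N (left out, the last holds). Time passes only in rows, so rows that repeat a pose let the fingers close. It gives the time, the measured TCP pose, the force, the opening and the grip force at its end, in the units of the state.
- manip.sense(): the state, without advancing time (a new reading comes with each control period).
- manip.snapshot(name): name is "scene" or "top"; returns the picture (480x640x3 uint8, red, green, blue); there is no depth.
- manip.camera_model(name): a dict with "fov_y" (degrees; the focal length in pixels is half the picture's height over the tangent of half this angle, whatever the lens; pixels are square), "cx", "cy" (the principal point, pixels), "k1" (the pictures are not rectified: a ray, as slopes to the right and down, at radius r is drawn at 1 + k1 r^2 times it, then the intrinsics apply), "origin" and "orientation" of the camera in the world. Camera axes: x right, y up, looking along -z (the intrinsics and any distortion apply to the point x, -y, -z); pixel columns grow to the right and rows downward; lengths in m; the calibration is good to about 2 mm. A picture is of the moment at which its call begins. camera_model takes no time and is no camera call.
- manip.sign_off(): hands the job in; it is judged then, once.
The state is a dict: "t": time; "q": joint angles; "qd": joint speeds; "tau": joint torques, N m; "tcp_pos": TCP position; "tool_rot": TCP orientation; "force": force on the tool from outside, world axes, zero at the start; "ft_torque": the same for the moment, N m; "finger_gap": opening from 0.0 (shut) to 1.0 (fully open); "gripper_force": force on a finger pad.
Only numpy, scipy, OpenCV 4.12 (cv2) and the standard library are available. Lean on these libraries where they do the work, as an engineer would, in place of code of your own. Each camera call takes 0.05 s, during which the arm holds its last target. There are 200 camera calls.

TASK

Tidy the laundry supplies into one stack on the round drip tray: the large tub flat inside the tray, the medium tub on it, the small tub on that, and the dosing cup on top, mouth up, each one fully seated in the recessed lid of the one below. Build it from the bottom up, setting each piece down rather than dropping it, and leave the peg jar, the brush and the spray bottle where they are.

Things in the scene. Friction and masses are not known exactly. Their poses are not given: they have to be found in the camera images.
- tray: Round steel drip tray, fixed to the worktop, 98 mm in diameter. Origin: centre of its underside, on the worktop; z up. Its flat floor lies 4 mm above the origin, inside a rim 3 mm thick whose top is 9 mm above the worktop; the floor is about 89 mm across. It is the only wide, shallow, empty dish.
- large_tub: The large round white stacking tub with a grey band round its lid, 68 mm in diameter and 50 mm high, closed, rigid, standing upright and loose. Origin: centre of its underside; z up. Its flat lid lies 4 mm below its top edge (46 mm above the origin), inside an upstanding rim 2.5 mm thick, so the recess is 63 mm across and 4 mm deep. About 0.24 kg.
- medium_tub: The medium round white stacking tub with a grey band round its lid, 55 mm in diameter and 45 mm high, closed, rigid, standing upright and loose. Origin: centre of its underside; z up. Its flat lid lies 4 mm below its top edge (41 mm above the origin), inside an upstanding rim 2.5 mm thick, so the recess is 50 mm across and 4 mm deep. About 0.15 kg.
- small_tub: The small round white stacking tub with a grey band round its lid, 42 mm in diameter and 40 mm high, closed, rigid, standing upright and loose. Origin: centre of its underside; z up. Its flat lid lies 4 mm below its top edge (36 mm above the origin), inside an upstanding rim 2.5 mm thick, so the recess is 37 mm across and 4 mm deep. About 0.09 kg. 
- cup: White open dosing cup without handle, standing mouth up and loose: foot 29 mm in diameter, 33 mm from 6 mm up, 34 mm at the rim, 36 mm high, wall 2.5 mm, inside floor 3 mm up. Origin: centre of its underside; z up. About 0.03 kg.
- peg_jar: Bystander: glass jar with metal lid, 60 mm in diameter, 80 mm high, standing loose. Origin: centre of its underside.
- brush: Bystander: scrubbing brush, 160 x 58 x 37 mm, wooden back over white bristles, lying loose, bristles down, long side along its own x axis. Origin: centre of its underside.
- spray: Bystander: blue spray bottle with orange trigger head, 72 mm in diameter, 201 mm high, standing loose. Origin: centre of its underside.

How it is judged:
On the way, in this order (a step that is already met when the one before it is completed fails the run):
1. the large tub stands flat inside the tray (horizontal distance between large_tub and tray below 0.014 m and z of large_tub in the frame of tray between 0.002 and 0.0065 m and angle between large_tub's own z axis and vertical below 0.06 rad), for 0.2 s.
2. the medium tub is seated in the lid of the large tub (horizontal distance between medium_tub and large_tub below 0.006 m and z of medium_tub in the frame of large_tub between 0.0435 and 0.0485 m and angle between medium_tub's own z axis and vertical below 0.06 rad), for 0.2 s.
3. the small tub is seated in the lid of the medium tub (horizontal distance between small_tub and medium_tub below 0.006 m and z of small_tub in the frame of medium_tub between 0.0385 and 0.0435 m and angle between small_tub's own z axis and vertical below 0.06 rad), for 0.2 s.
4. the dosing cup is seated, mouth up, in the lid of the small tub (horizontal distance between cup and small_tub below 0.006 m and z of cup in the frame of small_tub between 0.0335 and 0.0385 m and angle between cup's own z axis and vertical below 0.06 rad), for 0.2 s.
At the end, for the whole second after the job is handed in: One upright, still stack: large tub on the tray floor inside its rim (centres within 14 mm), then medium tub, small tub and cup (mouth up), each seated to full depth in the lid below (within 2.5 mm; centres within 6 mm); every piece within 0.06 rad of vertical and at rest (all of step 1 and all of step 2 and all of step 3 and all of step 4 and linear speed of each of large_tub, medium_tub, small_tub, cup below 0.02 m/s and angular speed of each of large_tub, medium_tub, small_tub, cup below 0.2 rad/s); the robot touches nothing.
It fails at once if the peg jar, the brush or the spray bottle is moved by more than 30 mm (distance of any of peg_jar, brush, spray from where it was at the start of the episode above 0.03 m).
It fails at once if a tub or the cup is dropped (falls freely, faster than 0.5 m/s: more than about 13 mm) ((contact force between large_tub and anything else below 0.01 N and linear speed of large_tub above 0.5 m/s) or (contact force between medium_tub and anything else below 0.01 N and linear speed of medium_tub above 0.5 m/s) or (contact force between small_tub and anything else below 0.01 N and linear speed of small_tub above 0.5 m/s) or (contact force between cup and anything else below 0.01 N and linear speed of cup above 0.5 m/s)).
It also fails if it takes over 122 s, if anything falls off the work surface, if the arm or the gripper's body presses on something with over 40 N, if the wrist force passes 120 N, or if a joint passes its speed limit or range.

## Working session

There is one attempt and no reset: what is moved stays moved. The work goes in short steps, Python scripts to look and compute and a tool call to move; the robot and the scene stay as the last step left them, time stands still between calls to the robot, and variables do not carry over. Pictures are saved under pics/ and viewed, at most 14 in all, crops included, and the job is handed in when it is done.

Besides the shell and the picture viewer there is one more tool, called after ">>>" by a JSON object that holds its "op" and its "data", one argument or row to a line. drive_tool: Moves the arm, as the interface text tells. Its arguments: {"type":"object","properties":{"motion":{"type":"array","items":{"type":"array","items":{"type":"array","items":{"type":"number"}}}},"squeeze":{"type":"number"}},"required":["motion"]}

```bash
mkdir -p pics; ls; cat > h.py <<'E'
from station import manip
import numpy as np, cv2
from scipy.spatial.transform import Rotation as R
def cam(n):
    m=manip.camera_model(n); f=240/np.tan(np.radians(m['fov_y'])/2); return m,f
def ray(n,u,v):
    m,f=cam(n); d=np.array([(u-m['cx'])/f,(v-m['cy'])/f]); p=d.copy()
    for _ in range(30): p=d/(1+m['k1']*(p@p))
    return np.array(m['origin']),R.from_quat(m['orientation']).apply([p[0],-p[1],-1])
def onz(n,u,v,z):
    o,d=ray(n,u,v); return o+d*(z-o[2])/d[2]
def proj(n,P):
    m,f=cam(n); c=R.from_quat(m['orientation']).inv().apply(np.array(P)-m['origin']); p=np.array([c[0],-c[1]])/-c[2]
    p=p*(1+m['k1']*(p@p)); return p*f+[m['cx'],m['cy']]
def save(n,name):
    im=manip.snapshot(n); cv2.imwrite('pics/'+name,im[:,:,::-1]); return im
E
python3 - <<'E'
from h import *
for n in('scene','top'): save(n,n+'0.png'); print(manip.camera_model(n))
print(manip.sense())
E
```

```text
pics
{'fov_y': 55.18911615671398, 'cx': 315.62775812837486, 'cy': 238.480724898584, 'k1': -0.10517884108333816, 'origin': array([ 1.10952185, -0.53076545,  0.84705832]), 'orientation': array([0.34605379, 0.13836378, 0.36051763, 0.85506098])}
{'fov_y': 54.73733526207707, 'cx': 324.365762597971, 'cy': 236.7628329919361, 'k1': 0.006318217738675153, 'origin': array([0.45465448, 0.01859726, 1.24634745]), 'orientation': array([-0.02369952,  0.0354883 ,  0.71007062, -0.70283613])}
{'t': 0.1, 'q': array([ 1.05348870e+00,  5.28392058e-01,  1.43378543e+00, -1.99896356e-05,
        1.18140644e+00, -1.78499417e-01]), 'qd': array([ 0.00121402, -0.00127573, -0.00034275, -0.000383  , -0.00055249,
       -0.0008938 ]), 'tau': array([-1.74321785e-04, -4.43309569e+01, -1.78588325e+01, -2.36473406e-04,
        4.02744205e-03, -2.54280842e-06]), 'tcp_pos': array([0.20737633, 0.58890153, 0.23041631]), 'tool_rot': array([ 1.68591179e-01,  9.85685560e-01, -9.39141448e-04, -3.30751991e-04]), 'force': array([-0.49203668,  0.5391898 , -0.55559855]), 'ft_torque': array([0.01875008, 0.02161022, 0.01526106]), 'gripper_force': 0.0, 'finger_gap': 1.0027646989084593}
```

View pics/scene0.png

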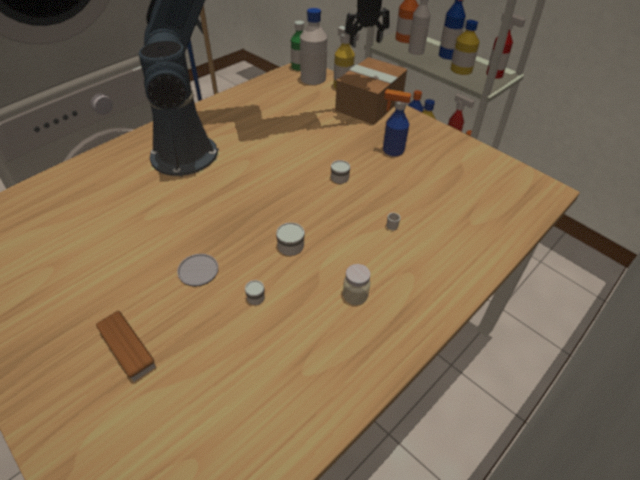

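View pics/top0.png

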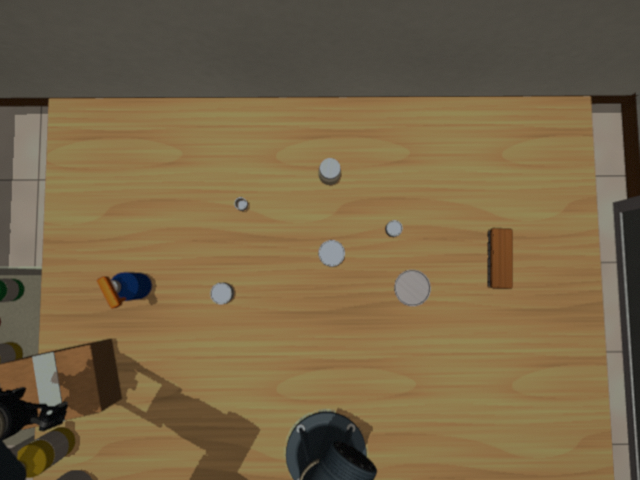

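The top view shows the tray at (412,288), large tub (331,253), medium (222,293), small (394,229), cup (242,204), jar (330,170), brush (500,258) and spray (130,287). The scene view shows the same: tray (198,270), large (290,238), medium (340,171), small (255,291), cup (393,221).

```bash
python3 - <<'E'
from h import *
C={'top':dict(tray=(412,288),large=(331,253),medium=(222,293),small=(394,229),cup=(242,204)),
'scene':dict(tray=(198,270),large=(290,238),medium=(340,171),small=(255,291),cup=(393,221))}
rows=[]
for n in C:
    im=cv2.imread(f'pics/{n}0.png'); row=[]
    hsv=cv2.cvtColor(im,cv2.COLOR_BGR2HSV)
    for k,(u,v) in C[n].items():
        c=im[v-24:v+24,u-24:u+24]; row.append(cv2.resize(c,(156,156),interpolation=cv2.INTER_CUBIC))
    rows.append(np.hstack(row))
    row=[]
    for k,(u,v) in C[n].items():
        m=(hsv[v-26:v+26,u-26:u+26,1]<70).astype(np.uint8)
        nn,l,s,ce=cv2.connectedComponentsWithStats(m); i=1+np.argmax(s[1:,4])
        print(n,k,s[i]+[u-26,v-26,0,0,0],ce[i]+[u-26,v-26])
        row.append(cv2.resize((l==i).astype(np.uint8)[2:-2,2:-2]*255,(156,156),interpolation=0))
    rows.append(cv2.cvtColor(np.hstack(row),cv2.COLOR_GRAY2BGR))
cv2.imwrite('pics/crops.png',np.vstack(rows)[:600+24])
big=np.vstack(rows); cv2.imwrite('pics/crops.png',cv2.resize(big,(750,600)))
E
```

```text
top tray [ 394  270   37   36 1047] [412.06399236 287.54823305]
top large [318 240  27  27 572] [331.14685315 252.81993007]
top medium [210 283  24  22 404] [221.13613861 293.07425743]
top small [386 220  17  17 226] [393.69469027 228.07079646]
top cup [234 197  14  14 145] [240.52413793 203.31724138]
scene tray [ 178  254   40   32 1013] [197.4047384  269.39387957]
scene large [276 223  29  32 731] [290.13132695 237.96169631]
scene medium [331 160  19  23 356] [339.7752809  170.86235955]
scene small [245 280  19  24 366] [254.48360656 291.30327869]
scene cup [387 213  13  17 165] [392.80606061 220.38181818]
```

View pics/crops.png

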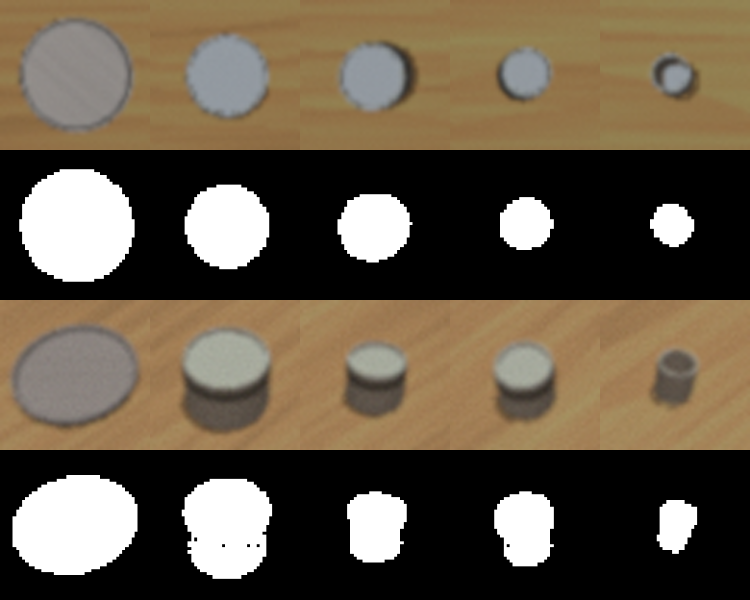

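The crops show clean blobs for all five pieces in both views. The scene view separates the bright lid from the darker band and body.

```bash
python3 - <<'E'
from h import *
C=dict(tray=((412,288),(198,270),.009),large=((331,253),(290,232),.046),medium=((222,293),(340,167),.041),small=((394,229),(255,287),.036),cup=((242,204),(393,221),.036))
def cen(n,u,v,lid):
    im=cv2.imread(f'pics/{n}0.png'); hsv=cv2.cvtColor(im,cv2.COLOR_BGR2HSV)[v-26:v+26,u-26:u+26]
    m=(hsv[...,1]<70)
    if lid: 
        c=hsv[20:32,20:32,2]; m&=hsv[...,2]>(lid if lid>1 else np.percentile(c,60)*.75)
    nn,l,s,ce=cv2.connectedComponentsWithStats(m.astype(np.uint8)); i=1+np.argmax(s[1:,4])
    c=max(cv2.findContours((l==i).astype(np.uint8),0,1)[0],key=len)
    (e,ax,a)=cv2.fitEllipse(cv2.convexHull(c) if len(cv2.convexHull(c))>5 else c)
    return np.array(e)+[u-26,v-26],ax
for k,(t,s,h) in C.items():
    lid=k in('large','medium','small')
    a,ax=cen('top',*t,lid); b,bx=cen('scene',*s,lid)
    o1,d1=ray('top',*a); o2,d2=ray('scene',*b)
    A=np.c_[d1,-d2]; x=np.linalg.lstsq(A,o2-o1,rcond=None)[0]; P=o1+d1*x[0];Q=o2+d2*x[1]
    print(k,a.round(1),np.round(ax,1),b.round(1),np.round(bx,1),'tri',((P+Q)/2).round(4),'gap',np.linalg.norm(P-Q).round(4),'topz',onz('top',*a,h).round(4),'scz',onz('scene',*b,h).round(4))
for k,p in dict(jar=(330,168),spray=(130,287),brush=(500,258)).items(): print(k,onz('top',*p,.06).round(3))
s=manip.sense(); M=R.from_quat(s['tool_rot']).as_matrix(); print(M.round(3),s['tcp_pos'])
E
```

```text
tray [412.1 287.5] [36.  36.5] [197.4 269.4] [31.1 40.9] tri [ 0.421  -0.2342  0.0073] gap 0.0015 topz [ 0.4206 -0.2345  0.009 ] scz [ 0.4229 -0.2343  0.009 ]
large [331.1 252.6] [26.3 26.5] [290. 232.] [19.3 28.1] tri [ 0.5141 -0.0182  0.0503] gap 0.0014 topz [ 0.5139 -0.0189  0.046 ] scz [ 0.5113 -0.0149  0.046 ]
medium [220.1 293.3] [20.7 21.5] [340.1 165.6] [11.4 18.9] tri [0.4131 0.2672 0.0462] gap 0.0014 topz [0.4124 0.2677 0.041 ] scz [0.409 0.273 0.041]
small [394.3 227.5] [14.9 16.3] [253.9 287.2] [14.5 18.8] tri [ 0.5786 -0.1851  0.0415] gap 0.0011 topz [ 0.5788 -0.1865  0.036 ] scz [ 0.5753 -0.1823  0.036 ]
cup [240.5 203.3] [12.8 13.7] [392.8 220.4] [12.9 17.2] tri [0.6484 0.2194 0.0245] gap 0.0003 topz [0.6464 0.2174 0.036 ] scz [0.6549 0.209  0.036 ]
jar [ 0.733 -0.018  0.06 ]
spray [0.432 0.49  0.06 ]
brush [ 0.495 -0.453  0.06 ]
[[-0.943  0.332 -0.001]
 [ 0.332  0.943 -0.002]
 [ 0.    -0.002 -1.   ]] [0.20737633 0.58890153 0.23041631]
```

```bash
cat > go.py <<'E'
import sys
from h import *
def go(x,y,z,deg=None):
    s=manip.sense(); M=R.from_quat(s['tool_rot']).as_matrix(); d=np.array([x,y,z])-s['tcp_pos']
    a=np.degrees(np.arctan2(M[1,0],M[0,0])); yaw=0 if deg is None else -((deg-a+180)%360-180)/8
    print('t',round(s['t'],2),'pos',s['tcp_pos'].round(4),'ang',a.round(2),'rows x y z yaw',(M.T@d/.03).round(3),round(yaw,3),'gap mm',round(s['finger_gap']*85.4,1),'F',s['force'].round(1),'q6',s['q'][5].round(2))
if __name__=='__main__': go(*map(float,sys.argv[1:]))
E
python3 go.py .514 -.019 .13 180
```

```text
t 0.1 pos [0.2074 0.5889 0.2304] ang 160.59 rows x y z yaw [-16.376 -15.708   3.373] -2.426 gap mm 85.6 F [-0.5  0.5 -0.6] q6 -0.18
```

>>> {"op": "drive_tool", "data": {
  "motion": [
    [[85,-16.4,-15.7,0,-2.43],[85,-16.4,-15.7,0,-2.43],[85,-16.4,-15.7,0,-2.43],[85,-16.4,-15.7,0,-2.43],[85,-16.4,-15.7,0,-2.43],[85,-16.4,-15.7,0,-2.43],[85,-16.4,-15.7,0,-2.43],[85,-16.4,-15.7,0,-2.43],[85,-16.4,-15.7,0,-2.43],[85,-16.4,-15.7,0,-2.43]]
  ],
  "squeeze": 20
}}

```text
t: 1.1
tcp_pos: [0.4328, 0.1434, 0.2312]
tool_rot: [-0.0, 1.0, 0.0, -0.0]
force: [0.6, 0.7, -0.8]
finger_gap: 0.993
gripper_force: 0.0
```

```bash
python3 go.py .514 -.019 .1 180
```

```text
t 1.1 pos [0.4328 0.1434 0.2312] ang -179.98 rows x y z yaw [-2.706 -5.414  4.373] 0.003 gap mm 84.8 F [ 0.6  0.7 -0.8] q6 -1.5
```

>>> {"op": "drive_tool", "data": {
  "motion": [
    [[85,-2.7,-5.4,2.0,0],[85,-2.7,-5.4,4.37,0],[85,-2.7,-5.4,4.37,0],[85,-2.7,-5.4,4.37,0],[85,-2.7,-5.4,4.37,0],[85,-2.7,-5.4,4.37,0]]
  ]
}}

```text
t: 1.7
tcp_pos: [0.5136, -0.019, 0.0976]
tool_rot: [0.002, 1.0, 0.0, -0.002]
force: [-0.8, 0.5, -0.2]
finger_gap: 0.992
gripper_force: 0.0
```

```bash
python3 go.py .514 -.019 .007 180; python3 -c "
from h import *
a=save('top','t1.png');b=save('scene','s1.png')
cv2.imwrite('pics/c1.png',np.hstack([cv2.resize(a[190:310,260:400],None,fx=2.8,fy=2.8),cv2.resize(b[160:280,220:360],None,fx=2.8,fy=2.8)])[:,:,::-1])"
```

```text
t 1.7 pos [ 0.5136 -0.019   0.0976] ang 179.8 rows x y z yaw [-0.022 -0.     3.019] -0.025 gap mm 84.7 F [-0.8  0.5 -0.2] q6 -1.82
```

View pics/c1.png

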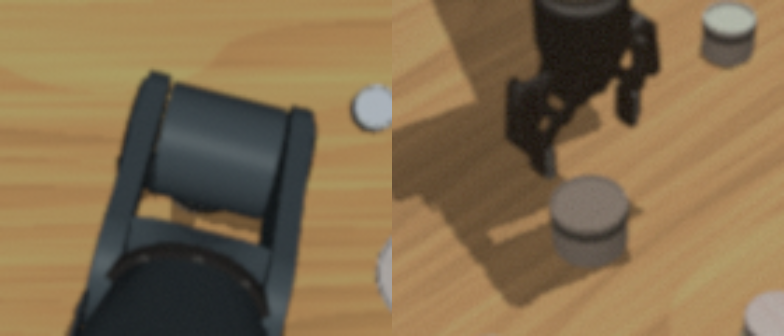

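The crop shows the open gripper centred above the large tub, with the fingers on either side of it along y. Next I descend.

>>> {"op": "drive_tool", "data": {
  "motion": [
    [[85,0,0,0.8,0],[85,0,0,1.6,0],[85,0,0,2.4,0],[85,0,0,3.0,0],[85,0,0,3.0,0],[60,0,0,3.0,0],[60,0,0,3.0,0],[60,0,0,3.0,0],[60,0,0,3.0,0],[60,0,0,3.0,0]]
  ],
  "squeeze": 20
}}

```text
t: 2.8
tcp_pos: [0.5141, -0.0163, 0.0121]
tool_rot: [-0.0, 1.0, -0.0, 0.001]
force: [-0.8, 2.2, 6.9]
finger_gap: 0.782
gripper_force: 21.8
```

```bash
python3 go.py .514 -.019 .007 90
```

```text
t 2.8 pos [ 0.5141 -0.0163  0.0121] ang -179.95 rows x y z yaw [ 0.005 -0.092  0.169] 11.256 gap mm 66.7 F [-0.8  2.2  6.9] q6 -1.82
```

>>> {"op": "drive_tool", "data": {
  "motion": [
    [[85,0,0.09,0.1,0],[85,0,0.09,0.1,0],[85,0,0.09,0.1,2],[85,0,0.09,0.1,3],[85,0,0.09,0.1,4],[85,0,0.09,0.1,5],[85,0,0.09,0.1,6],[85,0,0.09,0.1,7],[85,0,0.09,0.1,8],[85,0,0.09,0.1,9]]
  ]
}}

```text
t: 3.8
tcp_pos: [0.5136, -0.014, 0.0072]
tool_rot: [0.567, 0.824, 0.0, 0.0]
force: [0.1, -0.2, 0.3]
finger_gap: 0.993
gripper_force: 0.0
```

>>> {"op": "drive_tool", "data": {
  "motion": [
    [[85,0,0,0,1],[85,0,0,0,2.2],[85,0,0,0,2.2],[60,0,0,0,2.2],[60,0,0,0,2.2],[60,0,0,0,2.2],[60,0,0,0,2.2],[60,0,0,0,2.2]]
  ],
  "squeeze": 40
}}

```text
t: 4.6
tcp_pos: [0.5141, -0.0141, 0.008]
tool_rot: [0.684, 0.73, 0.0, 0.001]
force: [-0.7, 0.1, 5.9]
finger_gap: 0.769
gripper_force: 42.7
```

```bash
python3 go.py .42 -.234 .1 90
```

```text
t 4.6 pos [ 0.5141 -0.0141  0.008 ] ang 93.76 rows x y z yaw [-7.111 -3.606 -3.069] 0.471 gap mm 65.6 F [-0.7  0.1  5.9] q6 -0.31
```

>>> {"op": "drive_tool", "data": {
  "motion": [
    [[60,0,0,-0.6,0],[60,0,0,-1.5,0],[60,-1.0,-0.5,-1.9,0],[60,-2.1,-1.07,-1.9,0],[60,-3.2,-1.6,-1.9,0],[60,-4.3,-2.15,-1.9,0],[60,-5.4,-2.7,-1.9,0],[60,-6.4,-3.2,-1.9,0],[60,-7.11,-3.58,-1.9,0],[60,-7.11,-3.58,-1.9,0]]
  ]
}}

```text
t: 5.6
tcp_pos: [0.4195, -0.2368, 0.064]
tool_rot: [0.685, 0.729, -0.0, 0.001]
force: [0.2, -0.3, -2.0]
finger_gap: 0.774
gripper_force: 45.3
```

```bash
python3 go.py .421 -.234 .013 90; python3 -c "
from h import *
a=save('top','t2.png');b=save('scene','s2.png')
cv2.imwrite('pics/c2.png',np.hstack([cv2.resize(a[220:340,340:480],None,fx=2.8,fy=2.8),cv2.resize(b[190:310,120:260],None,fx=2.8,fy=2.8)])[:,:,::-1])"
```

```text
t 5.6 pos [ 0.4195 -0.2368  0.064 ] ang 93.54 rows x y z yaw [0.092 0.056 1.701] 0.442 gap mm 66.1 F [ 0.2 -0.3 -2. ] q6 -0.81
```

View pics/c2.png

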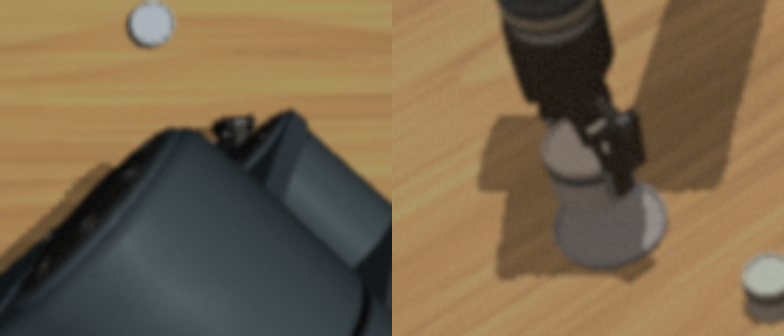

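The tub is held upright above the tray in the scene view.

>>> {"op": "drive_tool", "data": {
  "motion": [
    [[60,0.09,0.06,0.3,0],[60,0.09,0.06,0.7,0],[60,0.09,0.06,1.1,0],[60,0.09,0.06,1.35,0],[60,0.09,0.06,1.5,0],[60,0.09,0.06,1.6,0],[60,0.09,0.06,1.7,0],[60,0.09,0.06,1.75,0],[60,0.09,0.06,1.75,0]]
  ]
}}

```text
t: 6.6
tcp_pos: [0.4217, -0.231, 0.0121]
tool_rot: [0.684, 0.729, 0.0, 0.0]
force: [-0.6, 0.2, -1.0]
finger_gap: 0.771
gripper_force: 45.4
```

```bash
python3 go.py .421 -.234 .013 180; 
```

```text
t 6.6 pos [ 0.4217 -0.231   0.0121] ang 93.67 rows x y z yaw [-0.098 -0.03  -0.03 ] -10.792 gap mm 65.8 F [-0.6  0.2 -1. ] q6 -0.8
```

>>> {"op": "drive_tool", "data": {
  "motion": [
    [[60,-0.1,0,0.04,0],[60,-0.1,0,0.08,0],[60,-0.1,0,0.08,0],[60,-0.1,0,0.08,0]]
  ]
}}

```text
t: 7.0
tcp_pos: [0.4216, -0.2311, 0.0118]
tool_rot: [0.684, 0.729, 0.001, -0.001]
force: [2.6, 12.2, 22.3]
finger_gap: 0.768
gripper_force: 46.3
```

```bash
python3 go.py .421 -.234 .013 180; 
```

```text
t 7.0 pos [ 0.4216 -0.2311  0.0118] ang 93.64 rows x y z yaw [-0.094 -0.025 -0.04 ] -10.795 gap mm 65.6 F [ 2.6 12.2 22.3] q6 -0.8
```

>>> {"op": "drive_tool", "data": {
  "motion": [
    [[60,0.1,0,-0.06,0],[60,0.1,0,-0.06,0],[85,0.1,0,-0.06,0],[85,0.1,0,-0.06,0],[85,0.1,0,-0.06,0],[85,0.1,0,-0.06,-1],[85,0.1,0,-0.06,-2],[85,0.1,0,-0.06,-3],[85,0.1,0,-0.06,-4],[85,0.1,0,-0.06,-5]]
  ]
}}

```text
t: 8.0
tcp_pos: [0.4216, -0.2312, 0.0108]
tool_rot: [0.391, 0.92, -0.0, -0.0]
force: [0.2, 0.4, 0.4]
finger_gap: 0.998
gripper_force: 0.0
```

>>> {"op": "drive_tool", "data": {
  "motion": [
    [[85,0,0,0,-1],[85,0,0,0,-2],[85,0,0,0,-3],[85,0,0,0,-4],[85,0,0,0,-5],[85,0,0,0,-5.8],[85,0,0,0,-5.8]]
  ]
}}

```text
t: 8.7
tcp_pos: [0.4216, -0.2312, 0.0108]
tool_rot: [-0.0, 1.0, 0.0, -0.0]
force: [-0.7, 0.3, -1.2]
finger_gap: 0.994
gripper_force: 0.0
```

>>> {"op": "drive_tool", "data": {
  "motion": [
    [[60,0,0,0,0],[60,0,0,0,0],[60,0,0,0,0],[60,0,0,0,0],[60,0,0,0,0]]
  ],
  "squeeze": 20
}}

```text
t: 9.2
tcp_pos: [0.4219, -0.2314, 0.0115]
tool_rot: [-0.0, 1.0, -0.0, 0.0]
force: [0.3, -1.4, 6.2]
finger_gap: 0.788
gripper_force: 21.3
```

```bash
python3 go.py .421 -.234 .1 180; 
```

```text
t 9.2 pos [ 0.4219 -0.2314  0.0115] ang -179.97 rows x y z yaw [ 0.027 -0.089 -2.951] 0.004 gap mm 67.3 F [ 0.3 -1.4  6.2] q6 -2.31
```

>>> {"op": "drive_tool", "data": {
  "motion": [
    [[85,0,0,0,0],[85,0,0,0,0],[85,0,0,0,0],[85,0,0,-0.8,0],[85,0,0,-2.2,0],[85,0,0,-3.6,0],[85,0,1.5,-3.6,0],[85,0,3.1,-3.6,0],[85,0,4.7,-3.6,0],[85,0,6.3,-3.6,0]]
  ]
}}

```text
t: 10.2
tcp_pos: [0.421, -0.0403, 0.1192]
tool_rot: [0.0, 1.0, 0.0, 0.0]
force: [2.1, 0.1, -0.1]
finger_gap: 0.996
gripper_force: 0.0
```

```bash
python3 go.py .413 .267 .1 180; 
```

```text
t 10.2 pos [ 0.421  -0.0403  0.1192] ang 179.99 rows x y z yaw [ 0.268 10.244  0.64 ] -0.001 gap mm 85.1 F [ 2.1  0.1 -0.1] q6 -1.93
```

>>> {"op": "drive_tool", "data": {
  "motion": [
    [[85,0.27,1.6,0,0],[85,0.27,3.2,0.2,0],[85,0.27,4.8,0.4,0],[85,0.27,6.4,0.64,0],[85,0.27,8.0,0.64,0],[85,0.27,9.3,0.64,0],[85,0.27,10.1,0.64,0],[85,0.27,10.24,0.64,0],[85,0.27,10.24,0.64,0],[85,0.27,10.24,0.64,0]]
  ]
}}

```text
t: 11.2
tcp_pos: [0.4124, 0.2643, 0.0997]
tool_rot: [-0.0, 1.0, -0.0, -0.001]
force: [-0.4, 0.1, -0.6]
finger_gap: 0.997
gripper_force: 0.0
```

```bash
python3 go.py .413 .267 .006 180; 
```

```text
t 11.2 pos [0.4124 0.2643 0.0997] ang -179.96 rows x y z yaw [-0.023  0.093  3.123] 0.005 gap mm 85.1 F [-0.4  0.1 -0.6] q6 -1.23
```

>>> {"op": "drive_tool", "data": {
  "motion": [
    [[85,-0.02,0.12,0.8,0],[85,-0.02,0.12,1.8,0],[85,-0.02,0.12,2.6,0],[85,-0.02,0.12,3.12,0],[85,-0.02,0.12,3.12,0],[85,-0.02,0.12,3.12,0]]
  ]
}}

```text
t: 11.8
tcp_pos: [0.4136, 0.2677, 0.0064]
tool_rot: [0.0, 1.0, -0.0, -0.001]
force: [1.0, -0.4, 0.2]
finger_gap: 0.995
gripper_force: 0.0
```

>>> {"op": "drive_tool", "data": {
  "motion": [
    [[45,0,0,0,0],[45,0,0,0,0],[45,0,0,0,0],[45,0,0,0,0],[45,0,0,0,0],[45,0,0,0,0],[45,0,0,0,0]]
  ],
  "squeeze": 20
}}

```text
t: 12.5
tcp_pos: [0.4141, 0.2688, 0.0076]
tool_rot: [-0.001, 1.0, 0.0, 0.001]
force: [0.5, -2.6, 5.3]
finger_gap: 0.626
gripper_force: 20.0
```

```bash
python3 go.py .413 .267 .006 90; 
```

```text
t 12.5 pos [0.4141 0.2688 0.0076] ang -179.91 rows x y z yaw [ 0.038 -0.062  0.054] 11.261 gap mm 53.4 F [ 0.5 -2.6  5.3] q6 -1.22
```

>>> {"op": "drive_tool", "data": {
  "motion": [
    [[85,0,0.03,0,0],[85,0,0.03,0,0],[85,0,0.03,0,0],[85,0,0.03,0,0],[85,0,0.03,0,1],[85,0,0.03,0,2],[85,0,0.03,0,3],[85,0,0.03,0,4],[85,0,0.03,0,5],[85,0,0.03,0,6]]
  ]
}}

```text
t: 13.5
tcp_pos: [0.4134, 0.2698, 0.0062]
tool_rot: [0.409, 0.913, -0.0, -0.0]
force: [0.2, 0.6, -0.1]
finger_gap: 0.997
gripper_force: 0.0
```

>>> {"op": "drive_tool", "data": {
  "motion": [
    [[85,0,0,0,1],[85,0,0,0,2],[85,0,0,0,3],[85,0,0,0,4],[85,0,0,0,5],[85,0,0,0,5.2],[85,0,0,0,5.2]]
  ]
}}

```text
t: 14.2
tcp_pos: [0.4134, 0.2698, 0.0062]
tool_rot: [0.703, 0.711, -0.0, -0.0]
force: [-0.2, -0.5, 0.3]
finger_gap: 0.99
gripper_force: 0.0
```

>>> {"op": "drive_tool", "data": {
  "motion": [
    [[45,0,0,0,0],[45,0,0,0,0],[45,0,0,0,0],[45,0,0,0,0],[45,0,0,0,0],[45,0,0,0,0],[45,0,0,0,0]]
  ],
  "squeeze": 40
}}

```text
t: 14.9
tcp_pos: [0.4137, 0.2698, 0.0068]
tool_rot: [0.704, 0.71, 0.0, 0.0]
force: [-0.4, -0.3, 5.6]
finger_gap: 0.618
gripper_force: 41.0
```

```bash
python3 go.py .4217 -.2314 .1 90; 
```

```text
t 14.9 pos [0.4137 0.2698 0.0068] ang 90.52 rows x y z yaw [-16.709   0.118  -3.109] 0.065 gap mm 52.8 F [-0.4 -0.3  5.6] q6 0.34
```

>>> {"op": "drive_tool", "data": {
  "motion": [
    [[45,0,0,-0.5,0],[45,0,0,-1.5,0],[45,-0.6,0,-2.7,0],[45,-1.8,0,-3.4,0],[45,-3.2,0,-3.4,0],[45,-4.6,0,-3.4,0],[45,-6.0,0,-3.4,0],[45,-7.4,0,-3.4,0],[45,-8.8,0.06,-3.4,0],[45,-10.2,0.12,-3.4,0]]
  ]
}}

```text
t: 15.9
tcp_pos: [0.4191, -0.0377, 0.1081]
tool_rot: [0.704, 0.71, -0.0, -0.0]
force: [0.5, -0.4, -2.2]
finger_gap: 0.618
gripper_force: 42.5
```

>>> {"op": "drive_tool", "data": {
  "motion": [
    [[45,-1.4,0,0,0],[45,-2.8,0,0,0],[45,-4.2,0,0,0],[45,-5.4,0,0,0],[45,-6.2,0,0,0],[45,-6.48,0,0,0],[45,-6.48,0,0,0],[45,-6.48,0,0,0],[45,-6.48,0,0,0],[45,-6.48,0,0,0]]
  ]
}}

```text
t: 16.9
tcp_pos: [0.421, -0.229, 0.1083]
tool_rot: [0.704, 0.711, 0.0, -0.001]
force: [-0.2, -0.8, -2.0]
finger_gap: 0.619
gripper_force: 42.6
```

```bash
python3 go.py .4217 -.2304 .0568; python3 -c "
from h import *
a=save('top','t3.png');b=save('scene','s3.png')
cv2.imwrite('pics/c3.png',cv2.resize(b[170:310,120:280],None,fx=4,fy=4)[:,:,::-1])"
```

```text
t 16.9 pos [ 0.421  -0.229   0.1083] ang 90.58 rows x y z yaw [-0.048  0.023  1.716] 0 gap mm 52.8 F [-0.2 -0.8 -2. ] q6 -0.74
```

View pics/c3.png

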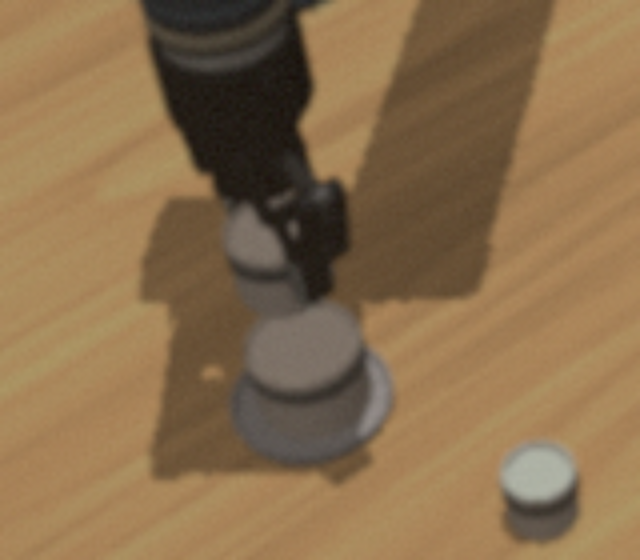

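The medium tub hangs upright over the large tub, which sits inside the tray at about (300,390) in the crop.

>>> {"op": "drive_tool", "data": {
  "motion": [
    [[45,-0.05,0.02,0.4,0],[45,-0.05,0.02,0.9,0],[45,-0.05,0.02,1.2,0],[45,-0.05,0.02,1.4,0],[45,-0.05,0.02,1.5,0],[45,-0.05,0.02,1.5,0],[45,-0.05,0.02,1.5,0]]
  ]
}}

```text
t: 17.7
tcp_pos: [0.422, -0.2322, 0.0635]
tool_rot: [0.704, 0.71, 0.0, 0.0]
force: [-0.6, -1.4, -1.2]
finger_gap: 0.622
gripper_force: 42.6
```

```bash
python3 go.py .4217 -.2304 .0568
```

```text
t 17.7 pos [ 0.422  -0.2322  0.0635] ang 90.47 rows x y z yaw [ 0.06  -0.01   0.222] 0 gap mm 53.1 F [-0.6 -1.4 -1.2] q6 -0.74
```

>>> {"op": "drive_tool", "data": {
  "motion": [
    [[45,0.05,0,0.05,0],[45,0.05,0,0.1,0],[45,0.05,0,0.15,0],[45,0.05,0,0.2,0],[45,0.05,0,0.24,0],[45,0.05,0,0.27,0],[45,0.05,0,0.27,0],[45,0.05,0,0.27,0]]
  ]
}}

```text
t: 18.5
tcp_pos: [0.4219, -0.2309, 0.0567]
tool_rot: [0.704, 0.71, -0.0, 0.001]
force: [-3.0, 0.7, 13.3]
finger_gap: 0.617
gripper_force: 43.4
```

```bash
python3 go.py .4217 -.2304 .0568
```

```text
t 18.5 pos [ 0.4219 -0.2309  0.0567] ang 90.49 rows x y z yaw [ 0.017 -0.007 -0.004] 0 gap mm 52.7 F [-3.   0.7 13.3] q6 -0.74
```

>>> {"op": "drive_tool", "data": {
  "motion": [
    [[45,0,0,-0.07,0],[45,0,0,-0.07,0],[85,0,0,-0.07,0],[85,0,0,-0.07,0],[85,0,0,-0.07,0],[85,0,0,-0.07,0],[85,0,0,-0.07,-1],[85,0,0,-0.07,-2],[85,0,0,-0.07,-3],[85,0,0,-0.07,-4]]
  ]
}}

```text
t: 19.5
tcp_pos: [0.4219, -0.2306, 0.0572]
tool_rot: [0.479, 0.878, 0.0, -0.0]
force: [0.8, -0.2, 1.7]
finger_gap: 0.998
gripper_force: 0.0
```

>>> {"op": "drive_tool", "data": {
  "motion": [
    [[85,0,0,0,-1],[85,0,0,0,-2],[85,0,0,0,-3],[85,0,0,0,-4],[85,0,0,0,-5],[85,0,0,0,-6],[85,0,0,0,-7],[85,0,0,0,-7.2],[85,0,0,0,-7.2]]
  ]
}}

```text
t: 20.4
tcp_pos: [0.4218, -0.2306, 0.0573]
tool_rot: [0.0, 1.0, 0.0, -0.0]
force: [0.1, 0.8, -0.4]
finger_gap: 0.999
gripper_force: 0.0
```

>>> {"op": "drive_tool", "data": {
  "motion": [
    [[45,0,0,0,0],[45,0,0,0,0],[45,0,0,0,0],[45,0,0,0,0],[45,0,0,0,0],[45,0,0,0,0]]
  ],
  "squeeze": 20
}}

```text
t: 21.0
tcp_pos: [0.422, -0.2308, 0.0576]
tool_rot: [-0.001, 1.0, -0.0, 0.0]
force: [-1.1, -2.2, 4.0]
finger_gap: 0.631
gripper_force: 20.5
```

```bash
python3 go.py .5786 -.1858 .1 180
```

```text
t 21.0 pos [ 0.422  -0.2308  0.0576] ang -179.94 rows x y z yaw [-5.222  1.495 -1.413] 0.008 gap mm 53.9 F [-1.1 -2.2  4. ] q6 -2.31
```

>>> {"op": "drive_tool", "data": {
  "motion": [
    [[85,0,0,0,0],[85,0,0,0,0],[85,0,0,0,0],[85,0,0,0,0],[85,0,0,-0.8,0],[85,0,0,-2.1,0],[85,-1.0,0.3,-2.5,0],[85,-2.4,0.7,-2.5,0],[85,-3.8,1.1,-2.5,0],[85,-5.0,1.5,-2.0,0]]
  ]
}}

```text
t: 22.0
tcp_pos: [0.5753, -0.1856, 0.1193]
tool_rot: [-0.001, 1.0, -0.001, 0.003]
force: [-0.9, -1.1, 0.2]
finger_gap: 0.998
gripper_force: 0.0
```

>>> {"op": "drive_tool", "data": {
  "motion": [
    [[85,-0.23,0.06,0.3,0],[85,-0.23,0.06,0.6,0],[85,-0.23,0.06,0.6,0],[85,-0.23,0.06,0.6,0],[85,-0.23,0.06,0.6,0]]
  ]
}}

```text
t: 22.5
tcp_pos: [0.5777, -0.1842, 0.0997]
tool_rot: [0.0, 1.0, 0.0, -0.0]
force: [1.1, -1.1, -0.5]
finger_gap: 0.994
gripper_force: 0.0
```

```bash
python3 go.py .579 -.184 .006 180
```

```text
t 22.5 pos [ 0.5777 -0.1842  0.0997] ang 179.99 rows x y z yaw [-0.044  0.007  3.123] -0.001 gap mm 84.9 F [ 1.1 -1.1 -0.5] q6 -2.06
```

>>> {"op": "drive_tool", "data": {
  "motion": [
    [[85,-0.03,0,0.8,0],[85,-0.03,0,1.8,0],[85,-0.03,0,2.6,0],[85,-0.03,0,3.12,0],[85,-0.03,0,3.12,0],[85,-0.03,0,3.12,0]]
  ]
}}

```text
t: 23.1
tcp_pos: [0.5798, -0.184, 0.0063]
tool_rot: [-0.0, 1.0, -0.0, 0.0]
force: [0.4, -0.2, 0.4]
finger_gap: 0.995
gripper_force: 0.0
```

>>> {"op": "drive_tool", "data": {
  "motion": [
    [[33,0,0,0,0],[33,0,0,0,0],[33,0,0,0,0],[33,0,0,0,0],[33,0,0,0,0],[33,0,0,0,0],[33,0,0,0,0],[33,0,0,0,0],[33,0,0,0,0]]
  ],
  "squeeze": 20
}}

```text
t: 24.0
tcp_pos: [0.5802, -0.1838, 0.007]
tool_rot: [-0.001, 1.0, -0.0, 0.001]
force: [-0.4, 0.1, 6.2]
finger_gap: 0.479
gripper_force: 19.6
```

```bash
python3 go.py .579 -.184 .006 90; 
```

```text
t 24.0 pos [ 0.5802 -0.1838  0.007 ] ang -179.91 rows x y z yaw [ 0.04  -0.005  0.032] 11.262 gap mm 40.9 F [-0.4  0.1  6.2] q6 -2.06
```

Well centred in y. Next I rotate and pinch across.

>>> {"op": "drive_tool", "data": {
  "motion": [
    [[75,0,0,0,0],[75,0,0,0,0],[75,0,0,0,0],[75,0,0,0,0],[75,0,0,0,1],[75,0,0,0,2],[75,0,0,0,3],[75,0,0,0,4],[75,0,0,0,5],[75,0,0,0,6]]
  ]
}}

```text
t: 25.0
tcp_pos: [0.5795, -0.1835, 0.0055]
tool_rot: [0.409, 0.913, 0.0, -0.0]
force: [0.1, 0.2, 0.4]
finger_gap: 0.878
gripper_force: 0.0
```

>>> {"op": "drive_tool", "data": {
  "motion": [
    [[75,0,0,0,1],[75,0,0,0,2],[75,0,0,0,3],[75,0,0,0,4],[75,0,0,0,5],[75,0,0,0,5.2],[75,0,0,0,5.2]]
  ]
}}

```text
t: 25.7
tcp_pos: [0.5795, -0.1835, 0.0056]
tool_rot: [0.703, 0.711, -0.0, -0.0]
force: [0.5, -0.1, -1.1]
finger_gap: 0.875
gripper_force: 0.0
```

>>> {"op": "drive_tool", "data": {
  "motion": [
    [[33,0,0,0,0],[33,0,0,0,0],[33,0,0,0,0],[33,0,0,0,0],[33,0,0,0,0],[33,0,0,0,0],[33,0,0,0,0],[33,0,0,0,0]]
  ],
  "squeeze": 35
}}

```text
t: 26.5
tcp_pos: [0.5796, -0.1836, 0.0059]
tool_rot: [0.704, 0.71, -0.0, 0.0]
force: [-0.8, 0.4, 4.5]
finger_gap: 0.465
gripper_force: 35.2
```

```bash
python3 go.py .422 -.2308 .12; 
```

```text
t 26.5 pos [ 0.5796 -0.1836  0.0059] ang 90.48 rows x y z yaw [-1.53  -5.266 -3.803] 0 gap mm 39.7 F [-0.8  0.4  4.5] q6 -0.5
```

>>> {"op": "drive_tool", "data": {
  "motion": [
    [[33,0,0,-0.5,0],[33,0,0,-1.5,0],[33,0,0,-2.7,0],[33,0,0,-3.7,0],[33,-0.2,-0.6,-4.2,0],[33,-0.5,-1.8,-4.2,0],[33,-0.9,-3.1,-4.2,0],[33,-1.3,-4.3,-4.2,0],[33,-1.5,-5.1,-4.2,0],[33,-1.53,-5.27,-4.2,0]]
  ]
}}

```text
t: 27.5
tcp_pos: [0.4193, -0.2306, 0.1322]
tool_rot: [0.705, 0.709, -0.0, -0.001]
force: [0.6, 0.4, -1.1]
finger_gap: 0.467
gripper_force: 35.5
```

>>> {"op": "drive_tool", "data": {
  "motion": [
    [[33,0,0,0,0],[33,0,0,0.3,0],[33,0,0,0.6,0],[33,0,0,0.8,0],[33,0,0,0.85,0],[33,0,0,0.85,0],[33,0,0,0.85,0]]
  ]
}}

```text
t: 28.2
tcp_pos: [0.4221, -0.2307, 0.1061]
tool_rot: [0.704, 0.71, 0.0, -0.0]
force: [0.5, 0.5, -1.1]
finger_gap: 0.467
gripper_force: 35.4
```

```bash
python3 go.py .422 -.2307 .0966; python3 -c "
from h import *
b=save('scene','s4.png')
cv2.imwrite('pics/c4.png',cv2.resize(b[170:310,120:280],None,fx=4,fy=4)[:,:,::-1])"
```

```text
t 28.2 pos [ 0.4221 -0.2307  0.1061] ang 90.49 rows x y z yaw [ 0.    -0.003  0.316] 0 gap mm 39.9 F [ 0.5  0.5 -1.1] q6 -0.74
```

View pics/c4.png

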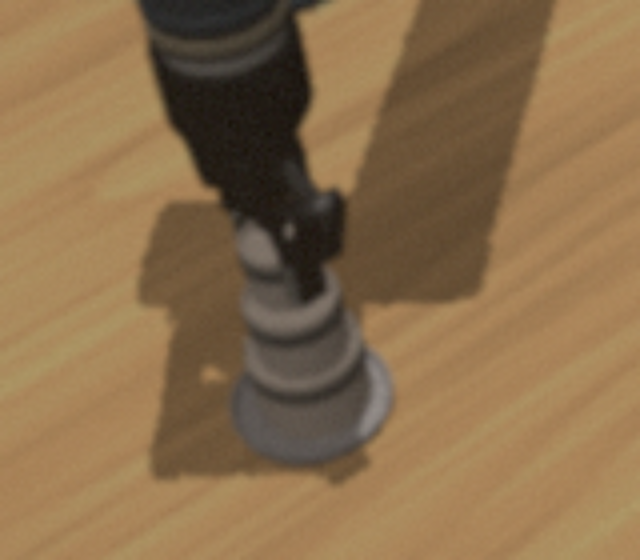

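The medium tub sits seated and concentric on the large tub, around (303,330) in the crop, with the small tub just above it.

>>> {"op": "drive_tool", "data": {
  "motion": [
    [[33,0,0,0.08,0],[33,0,0,0.16,0],[33,0,0,0.22,0],[33,0,0,0.27,0],[33,0,0,0.31,0],[33,0,0,0.34,0],[33,0,0,0.34,0],[33,0,0,0.34,0]]
  ]
}}

```text
t: 29.05
tcp_pos: [0.4219, -0.2308, 0.0968]
tool_rot: [0.704, 0.71, -0.0, 0.0]
force: [-1.8, 0.8, 6.9]
finger_gap: 0.466
gripper_force: 35.9
```

```bash
python3 go.py .422 -.2307 .0966
```

```text
t 29.05 pos [ 0.4219 -0.2308  0.0968] ang 90.48 rows x y z yaw [0.004 0.005 0.008] 0 gap mm 39.8 F [-1.8  0.8  6.9] q6 -0.74
```

>>> {"op": "drive_tool", "data": {
  "motion": [
    [[33,0,0,-0.04,0],[33,0,0,-0.04,0],[75,0,0,-0.04,0],[75,0,0,-0.04,0],[75,0,0,-0.04,0],[75,0,0,-0.04,0],[75,0,0,-0.8,0],[75,0,0,-2.0,0],[75,0,0,-2.5,0],[75,0,0,-2.5,0]]
  ]
}}

```text
t: 30.05
tcp_pos: [0.4231, -0.2318, 0.1731]
tool_rot: [0.704, 0.71, 0.0, 0.003]
force: [0.4, -0.7, 0.0]
finger_gap: 0.878
gripper_force: 0.0
```

```bash
python3 go.py .648 .220 .1
```

```text
t 30.05 pos [ 0.4231 -0.2318  0.1731] ang 90.48 rows x y z yaw [15.006  7.612  2.411] 0 gap mm 75.0 F [ 0.4 -0.7  0. ] q6 -0.74
```

>>> {"op": "drive_tool", "data": {
  "motion": [
    [[75,0.8,0.4,0,0],[75,2.2,1.1,0,0],[75,3.6,1.8,0,0],[75,5.0,2.5,0,0],[75,6.4,3.2,0,0],[75,7.8,3.9,0,0],[75,9.2,4.6,0,0],[75,10.6,5.3,0,0],[75,12.0,6.0,0.5,0],[75,13.4,6.7,1.0,0]]
  ]
}}

```text
t: 31.05
tcp_pos: [0.6196, 0.1748, 0.1394]
tool_rot: [0.704, 0.71, -0.0, -0.0]
force: [0.8, -0.6, 0.2]
finger_gap: 0.877
gripper_force: 0.0
```

>>> {"op": "drive_tool", "data": {
  "motion": [
    [[75,1.0,0.6,0.4,0],[75,1.55,0.9,1.0,0],[75,1.6,0.92,1.4,0],[75,1.6,0.92,1.4,0],[75,1.6,0.92,1.4,0],[75,1.6,0.92,1.4,0]]
  ]
}}

```text
t: 31.65
tcp_pos: [0.6468, 0.2198, 0.0997]
tool_rot: [0.705, 0.709, 0.0, 0.0]
force: [-0.3, 0.0, 0.4]
finger_gap: 0.88
gripper_force: 0.0
```

```bash
python3 go.py .648 .220 .006; python3 -c "
from h import *
a=save('top','t5.png');b=save('scene','s5.png')
cv2.imwrite('pics/c5.png',np.hstack([cv2.resize(b[150:270,320:460],None,fx=2.8,fy=2.8),cv2.resize(b[190:310,120:260],None,fx=2.8,fy=2.8)])[:,:,::-1])"
```

```text
t 31.65 pos [0.6468 0.2198 0.0997] ang 90.39 rows x y z yaw [0.006 0.038 3.123] 0 gap mm 75.1 F [-0.3  0.   0.4] q6 0.16
```

View pics/c5.png

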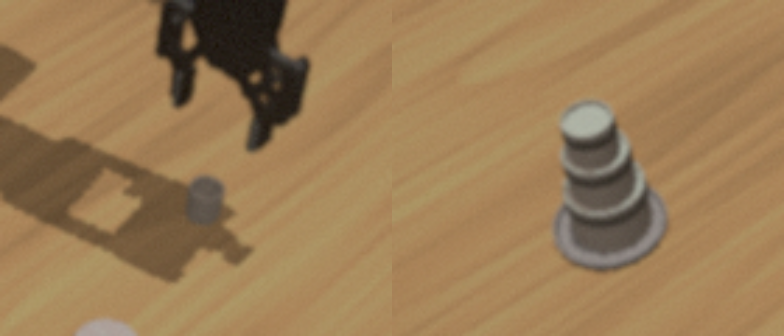

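The three-tub stack stands concentric, its small lid near (587,122) in the crop. The gripper is above the cup, which is at (205,200).

>>> {"op": "drive_tool", "data": {
  "motion": [
    [[75,0,0.03,0.8,0],[75,0,0.03,1.8,0],[75,0,0.03,2.6,0],[75,0,0.03,3.12,0],[75,0,0.03,3.12,0],[75,0,0.03,3.12,0]]
  ]
}}

```text
t: 32.35
tcp_pos: [0.6483, 0.221, 0.0061]
tool_rot: [0.704, 0.71, 0.0, 0.0]
force: [0.6, -0.2, 0.6]
finger_gap: 0.875
gripper_force: 0.0
```

>>> {"op": "drive_tool", "data": {
  "motion": [
    [[26,0,0,0,0],[26,0,0,0,0],[26,0,0,0,0],[26,0,0,0,0],[26,0,0,0,0],[26,0,0,0,0],[26,0,0,0,0],[26,0,0,0,0],[26,0,0,0,0]]
  ],
  "squeeze": 20
}}

```text
t: 33.25
tcp_pos: [0.6485, 0.2213, 0.0068]
tool_rot: [0.704, 0.71, 0.001, 0.001]
force: [-1.1, 0.1, 5.5]
finger_gap: 0.387
gripper_force: 19.8
```

```bash
python3 go.py .648 .220 .006 180
```

```text
t 33.25 pos [0.6485 0.2213 0.0068] ang 90.48 rows x y z yaw [-0.043 -0.016  0.028] -11.191 gap mm 33.1 F [-1.1  0.1  5.5] q6 0.16
```

>>> {"op": "drive_tool", "data": {
  "motion": [
    [[70,0,0,0,0],[70,0,0,0,0],[70,0,0,0,0],[70,0,0,0,0],[70,0,0,0,-1],[70,0,0,0,-2],[70,0,0,0,-3],[70,0,0,0,-4],[70,0,0,0,-5],[70,0,0,0,-6]]
  ]
}}

```text
t: 34.25
tcp_pos: [0.6475, 0.2211, 0.0051]
tool_rot: [0.352, 0.936, -0.0, -0.0]
force: [0.5, 0.6, 1.7]
finger_gap: 0.821
gripper_force: 0.0
```

>>> {"op": "drive_tool", "data": {
  "motion": [
    [[70,0,0,0,-1],[70,0,0,0,-2],[70,0,0,0,-3],[70,0,0,0,-4],[70,0,0,0,-5],[70,0,0,0,-5.2],[70,0,0,0,-5.2]]
  ]
}}

```text
t: 34.95
tcp_pos: [0.6475, 0.2211, 0.0052]
tool_rot: [0.0, 1.0, -0.0, -0.0]
force: [0.6, -0.4, -0.6]
finger_gap: 0.818
gripper_force: 0.0
```

>>> {"op": "drive_tool", "data": {
  "motion": [
    [[26,0,0,0,0],[26,0,0,0,0],[26,0,0,0,0],[26,0,0,0,0],[26,0,0,0,0],[26,0,0,0,0],[26,0,0,0,0],[26,0,0,0,0]]
  ],
  "squeeze": 25
}}

```text
t: 35.75
tcp_pos: [0.6477, 0.221, 0.0055]
tool_rot: [-0.001, 1.0, -0.0, 0.0]
force: [-0.1, -0.4, 0.8]
finger_gap: 0.384
gripper_force: 24.9
```

```bash
python3 go.py .4219 -.231 .17; 
```

```text
t 35.75 pos [0.6477 0.221  0.0055] ang -179.93 rows x y z yaw [  7.546 -15.058  -5.483] 0 gap mm 32.8 F [-0.1 -0.4  0.8] q6 -1.41
```

>>> {"op": "drive_tool", "data": {
  "motion": [
    [[26,0,0,-0.5,0],[26,0,0,-1.6,0],[26,0,0,-3.0,0],[26,0,0,-4.4,0],[26,0.3,-0.6,-5.3,0],[26,0.9,-1.8,-5.4,0],[26,1.6,-3.2,-5.4,0],[26,2.25,-4.5,-5.4,0],[26,2.9,-5.8,-5.4,0],[26,3.55,-7.1,-5.4,0]]
  ]
}}

```text
t: 36.75
tcp_pos: [0.5406, 0.0069, 0.1686]
tool_rot: [-0.001, 1.0, -0.0, 0.001]
force: [0.9, -1.0, 0.8]
finger_gap: 0.383
gripper_force: 24.9
```

>>> {"op": "drive_tool", "data": {
  "motion": [
    [[26,0.65,-1.3,0,0],[26,1.3,-2.6,0,0],[26,1.95,-3.9,0,0],[26,2.6,-5.2,0,0],[26,3.2,-6.4,0,0],[26,3.7,-7.4,0,0],[26,3.97,-7.9,0,0],[26,3.98,-7.97,0,0],[26,3.98,-7.97,0,0],[26,3.98,-7.97,0,0]]
  ]
}}

```text
t: 37.75
tcp_pos: [0.4226, -0.2303, 0.1677]
tool_rot: [-0.001, 1.0, 0.0, 0.0]
force: [0.4, -0.3, 0.5]
finger_gap: 0.382
gripper_force: 24.9
```

>>> {"op": "drive_tool", "data": {
  "motion": [
    [[26,0,0,0,0],[26,0,0,0.3,0],[26,0,0,0.6,0],[26,0,0,0.7,0],[26,0,0,0.7,0],[26,0,0,0.7,0]]
  ]
}}

```text
t: 38.35
tcp_pos: [0.4223, -0.2312, 0.1461]
tool_rot: [-0.001, 1.0, 0.0, -0.0]
force: [0.5, 0.4, -0.7]
finger_gap: 0.38
gripper_force: 24.9
```

```bash
python3 go.py .4211 -.231 .1322;python3 -c "
from h import *
b=save('scene','s6.png')
cv2.imwrite('pics/c6.png',cv2.resize(b[170:310,120:280],None,fx=4,fy=4)[:,:,::-1])"
```

```text
t 38.35 pos [ 0.4223 -0.2312  0.1461] ang -179.92 rows x y z yaw [0.039 0.007 0.464] 0 gap mm 32.5 F [ 0.5  0.4 -0.7] q6 -2.31
```

View pics/c6.png

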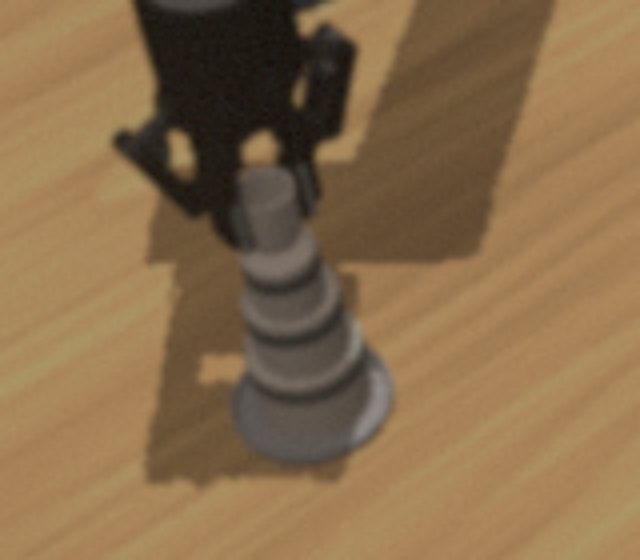

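The cup is held upright in line above the small tub, its mouth at (267,185) and the small lid at (280,260) in the crop.

>>> {"op": "drive_tool", "data": {
  "motion": [
    [[26,0.03,0,0.1,0],[26,0.03,0,0.2,0],[26,0.03,0,0.28,0],[26,0.03,0,0.34,0],[26,0.03,0,0.4,0],[26,0.03,0,0.44,0],[26,0.03,0,0.48,0],[26,0.03,0,0.48,0],[26,0.03,0,0.48,0]]
  ]
}}

```text
t: 39.3
tcp_pos: [0.4215, -0.2313, 0.1323]
tool_rot: [-0.001, 1.0, -0.0, 0.0]
force: [-0.5, 0.6, 4.0]
finger_gap: 0.385
gripper_force: 24.9
```

```bash
python3 go.py .4211 -.231 .1322
```

```text
t 39.3 pos [ 0.4215 -0.2313  0.1323] ang -179.92 rows x y z yaw [0.013 0.011 0.005] 0 gap mm 32.9 F [-0.5  0.6  4. ] q6 -2.31
```

Contact came at the expected seated height. I release and retreat.

>>> {"op": "drive_tool", "data": {
  "motion": [
    [[26,0,0,-0.02,0],[26,0,0,-0.02,0],[75,0,0,-0.02,0],[75,0,0,-0.02,0],[75,0,0,-0.02,0],[75,0,0,-0.02,0],[75,0,0,-0.6,0],[75,0,0,-1.6,0],[75,0,0,-2.8,0],[75,0,0,-3.0,0]]
  ]
}}

```text
t: 40.3
tcp_pos: [0.4233, -0.2329, 0.2256]
tool_rot: [-0.001, 1.0, -0.003, 0.003]
force: [-0.0, -0.1, -0.6]
finger_gap: 0.875
gripper_force: 0.0
```

>>> {"op": "drive_tool", "data": {
  "motion": [
    [[75,0,1,0,0],[75,0,2.5,0,0],[75,0,4,0,0],[75,0,5.5,0,0],[75,0,7,0,0],[75,0,8,0,0],[75,0,8,0,0],[75,0,8,0,0],[75,0,8,0,0]]
  ]
}}

```text
t: 41.2
tcp_pos: [0.4214, 0.0079, 0.2218]
tool_rot: [-0.0, 1.0, -0.0, -0.0]
force: [-0.2, -0.5, -1.1]
finger_gap: 0.877
gripper_force: 0.0
```

```bash
python3 -c "
from h import *
a=save('top','t7.png');b=save('scene','s7.png')
cv2.imwrite('pics/c7.png',np.hstack([cv2.resize(a[220:340,340:480],None,fx=2.8,fy=2.8,interpolation=2),cv2.resize(b[190:310,120:260],None,fx=2.8,fy=2.8,interpolation=2)])[:,:,::-1])
for z in (.004,.05,.091,.127,.163):
  p=proj('scene',[.4217,-.2311,z]); q=proj('top',[.4217,-.2311,z]); print(z,((p-[120,190])*2.8+[392,0]).round(0),((q-[340,220])*2.8).round(0))"
```

```text
0.004 [612. 223.] [197. 188.]
0.05 [602. 188.] [207. 189.]
0.091 [593. 154.] [217. 190.]
0.127 [585. 123.] [226. 191.]
0.163 [577.  90.] [235. 192.]
```

View pics/c7.png

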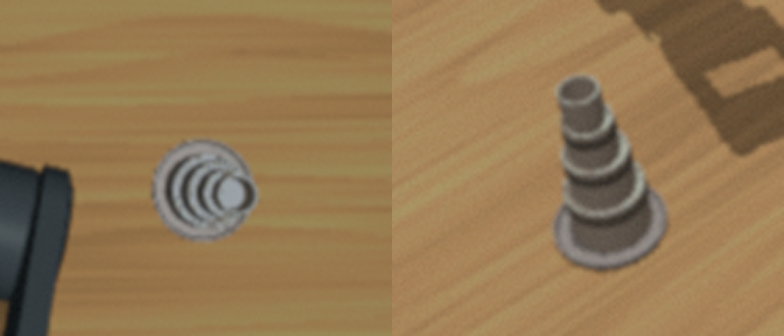

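The full stack stands upright and free of the gripper. The cup's mouth is at (578,90) in the crop, against a predicted (577,90).

```bash
python3 -c "
from station import manip
print(manip.sign_off())"
```

```text
the job is handed in; nothing more can be done
None
```

The stack is built on the tray (large tub, medium tub, small tub, then the cup, mouth up), the peg jar, brush and spray bottle were left alone, and the job was handed in at about 41 s; no verdict came back, but the last picture matched the expected position.

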